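# Sort the water-filter cartridges by tag and clamp the good one

## Robot

A 6-joint arm with a two-finger parallel gripper is mounted at the origin on the work surface. World frame = base frame: x ahead of the robot, y to its left, z up, the work surface at z = 0. Lengths are in mm, angles in rad, forces in N, time in s.
With the tool pointing down it reaches from about 300 to 875 mm from the base axis. Payload 6.4 kg.
Tool frame: the origin (TCP) lies at the very end of the fingers, on their centre line; the grasp point (between the pads) lies 19 mm behind it; z points along the fingers, y is the line along which they close (so a half turn about z gives the same grasp; the last joint's range is limited). The gripper opens to 85 mm and grips with 20 to 120 N. Pads are 22 mm wide; open, the fingers measure 114 mm over their backs; the gripper's body (76 mm by 85 mm) begins 54 mm behind the grasp point. The pads swing forward as they close: fully open they stand 13 mm farther back than shut.
Start: joints at [1.142, 0.181, 1.607, -0, 1.354, -0.206], TCP at [127.039, 560.805, 191.488] pointing down, gripper open.
Joint ranges: [-2.99, 2.99], [-0.89, 2.07], [0.3, 2.58], [-1.14, 4.28], [0, 2.63], [-3.12, 3.12]. Speed limits (rad/s): [2.57, 2.57, 3.01, 3.14, 3.14, 3.14].

## Interface

Orientations are given as a rotation vector (axis times angle).
In Python, from plant import bot, camera, get_calibration gives the robot as it stands.
- The arm moves only by the tool carry_out, never from a script. Its argument "commands" is a list of rows, each an object with "offset": the shift along the tool's x, y, z in units of 25 mm (1.0 is 25 mm), a list of three; "delta_rot": the turn, a rotation vector about the tool's x, y, z in units of 6 degrees (1.0 is 6 degrees), a list of three. A call has 1 to 8 rows; each row shifts and turns the commanded pose from where the row before left it, along the tool's axes as they then stand; what a row does not reach is not made up. A row lasts 1/12 s, in which the tool goes at most 41.7 mm and 7.16 degrees, less where a joint would pass 70% of its speed; a pose out of reach is approached as far as the arm can. A call is refused whole if a number of a shift passes 1 or a number of a turn 1, either way. A call with a gripper value outside its range is refused whole. "claw" is the finger opening in mm, from 0 to 85.4, set as the call begins (left out, the last holds). The fingers move at their own pace and stop on an object; "grip_force" is the grip in N (left out, the last holds). Time passes only in rows, so rows that do not move let the fingers close. It gives the time, the measured TCP pose, the force, the opening and the grip force at its end, in the units of the state.
- bot.observe(): the state, without advancing time (a new reading comes with each control period).
- camera(name): name is "scene" or "top" or "wrist"; returns the picture (480x640x3 uint8, red, green, blue); there is no depth.
- get_calibration(name): a dict with "fx", "fy", "cx", "cy" (pixels), "rvec" (rotation vector, rad) and "tvec" (3), from world to camera coordinates, as OpenCV has them; the wrist camera has in their place "hand_eye" (4x4, takes a point from camera to tool coordinates, whose origin is the TCP and whose axes are the flange's). Camera axes: x right, y down, z forward; pixel columns grow to the right and rows downward; lengths in mm; the calibration is good to about 2 mm. The wrist camera is an equidistant fisheye: a pixel r from the principal point sees the ray r / f radians off the axis. A picture is of the moment at which its call begins: read the wrist's pose just before it. get_calibration takes no time and is no camera call.
- bot.hand_in(): hands the job in; it is judged then, once.
The state is a dict: "time_s": time; "q": joint angles; "qvel": joint speeds; "tau": joint torques, N m; "tool_pos": TCP position; "orientation": TCP orientation; "force": force on the tool from outside, world axes, zero at the start; "torque": the same for the moment, N m; "grip_width": finger opening in mm; "grasp_force": force on a finger pad.
Only numpy, scipy, OpenCV 4.12 (cv2) and the standard library are available. Lean on these libraries where they do the work, as an engineer would, in place of code of your own. Each camera call takes 0.05 s, during which the arm holds its last target. There are 200 camera calls.

## Task

Three water-filter cartridges are waiting on the counter: the one with the round tag has passed, the two with the narrow bar tag are spent. Set both spent ones upright on the floor of the discard tray and lay the passed one flat in the filter holder's seat; once the passed one is in and let go, tighten the holder's wing knob clockwise until its slip clutch first slips, and stop there. Leave the other things on the counter where they are.

Things in the scene. Friction and masses are not known exactly. Their poses are not given: they have to be found in the camera images.
- cartridge_disc: white water-filter cartridge, about 0.2 kg: body 96 (x) x 44 (y) x 36 (z) mm, grip fin in the middle of its top 30 (x) x 14 (y) mm, 40 mm tall (its top 76 mm above the underside). Thin black tag on top, 31 mm from the middle: a round disc 28 mm across (passed). Origin: centre of the underside; x towards the tag end, z up. Lift it by the fin's broad faces (+y and -y).
- cartridge_bar1: white water-filter cartridge, about 0.2 kg: body 96 (x) x 44 (y) x 36 (z) mm, grip fin in the middle of its top 30 (x) x 14 (y) mm, 40 mm tall (its top 76 mm above the underside). Thin black tag on top, 31 mm from the middle: a narrow bar 11 x 40 mm across the body (spent). Origin: centre of the underside; x towards the tag end, z up. Lift it by the fin's broad faces (+y and -y).
- cartridge_bar2: white water-filter cartridge, about 0.2 kg: body 96 (x) x 44 (y) x 36 (z) mm, grip fin in the middle of its top 30 (x) x 14 (y) mm, 40 mm tall (its top 76 mm above the underside). Thin black tag on top, 31 mm from the middle: a narrow bar 11 x 40 mm across the body (spent). Origin: centre of the underside; x towards the tag end, z up. Lift it by the fin's broad faces (+y and -y).
- holder: fixed aluminium filter holder, base 130 (x) x 190 (y) x 10 mm; origin: centre of its underside, z up. Its -y half is the seat: floor 10 mm above the counter, fixed wall along x with inner face at y = -75 mm (36 mm high), end stops at x = +-55 mm (24 mm high) and a jaw facing the wall. On the +y half a 34 mm high drive block carries the wing knob.
- jaw: steel jaw of the holder, 70 (x) x 10 (y) x 24 mm, top 36 mm above the counter; origin: centre of its underside; clamping face 5 mm to its -y side. It starts 56 to 62 mm from the fixed wall and travels towards it (-y), 9 mm per radian, as the knob is tightened; it is sprung and gives 2 to 3 mm once it presses
- seat (a point): point on the seat floor, 10 mm above the counter, where the middle of the cartridge's underside goes (axes: the holder's). The cartridge lies along x, either way round, with 6 mm free to the wall, 6 to 12 to the jaw and 7 mm at each end; tightening pushes it about 6 mm to -y, against the wall
- wing (a point): centre of the wing of the grey knob, on its upright axis, 70 mm above the counter; the wing is a bar 44 (x) x 12 (y) mm, 46 to 83 mm above the counter, on a disc 38 mm across; axes turn with it. Clockwise from above tightens, drag about 0.25 N m. Where it starts differs each time: 1.9 to 2.6 rad are needed, so two grasps. It stays where it is left
- clutch (a joint): slip of the knob on its screw (rad), clockwise positive: 0 at the start, near 0 while the knob drives the screw, grows only as the clutch slips, once the jaw presses the cartridge. The slip is smooth: the turning moment rises from about 0.25 to 0.38 N m and stays level. Seen as the white marks on knob and dark disc falling out of line
- tray: fixed grey discard tray, 150 (x) x 210 (y) x 32 mm tall, walls and floor 5 mm; origin: centre of its underside. A wall along x at y = 0 divides it into two nests, each 140 (x) x 97 (y) mm, centred at y = +-51 mm
- tray_in (a point): centre of the tray's inner floor, 5 mm above the counter (under the divider); axes are the tray's
- shaker: bystander, to be left alone: small glass shaker, 36 mm across, 70 mm tall; origin at the centre of its underside
- jar_lid: bystander, to be left alone: loose white jar lid, 48 mm across, 14 mm thick; origin at the centre of its underside
- spoon: bystander, to be left alone: steel spoon, 170 mm long, lying flat
- mug: bystander, to be left alone: white mug, 80 mm across, 90 mm tall; origin at the centre of its underside
Things that resemble listed ones, but are neither listed nor needed, are in the scene too. Leave any brown or pink look-alike of the holder alone.

How it is judged (in metres and radians):
On the way, in this order (a step that is already met when the one before it is completed fails the run):
1. the passed cartridge lies in the holder's seat and has been let go (x of cartridge_disc in the frame of seat between -0.011 and 0.011 m and y of cartridge_disc in the frame of seat between -0.012 and 0.012 m and z of cartridge_disc in the frame of seat between -0.004 and 0.004 m and angle between cartridge_disc's own z axis and vertical below 0.08 rad and angle between the x axis of cartridge_disc and the x axis of holder, either way round below 0.12 rad and contact force between the fingers and cartridge_disc below 0.3 N and linear speed of cartridge_disc below 0.03 m/s), for 0.2 s.
2. the knob has been tightened until its clutch slips (x of cartridge_disc in the frame of seat between -0.011 and 0.011 m and y of cartridge_disc in the frame of seat between -0.012 and 0.012 m and z of cartridge_disc in the frame of seat between -0.004 and 0.004 m and angle between cartridge_disc's own z axis and vertical below 0.08 rad and angle between the x axis of cartridge_disc and the x axis of holder, either way round below 0.12 rad and value of joint clutch above 0.08 rad), for 0.1 s.
At the end, for the whole second after the job is handed in: Passed cartridge flat on the seat floor (11 mm lengthwise, 12 mm crosswise of the seat point, 0.12 rad), jaw pressing it with over 5 N, clutch slipped 0.08 to 0.6 rad; both spent cartridges upright (0.1 rad) on the tray floor (middle within 65 x 95 mm of its centre); all at rest (all of step 2 and linear speed of each of cartridge_disc, cartridge_bar1, cartridge_bar2 below 0.02 m/s and contact force between jaw and cartridge_disc above 5 N and value of joint clutch below 0.6 rad and x of cartridge_bar1 in the frame of tray_in between -0.065 and 0.065 m and y of cartridge_bar1 in the frame of tray_in between -0.095 and 0.095 m and z of cartridge_bar1 in the frame of tray_in between -0.004 and 0.004 m and angle between each of cartridge_bar1, cartridge_bar2's own z axis and vertical below 0.1 rad and x of cartridge_bar2 in the frame of tray_in between -0.065 and 0.065 m and y of cartridge_bar2 in the frame of tray_in between -0.095 and 0.095 m and z of cartridge_bar2 in the frame of tray_in between -0.004 and 0.004 m); the robot touches nothing.
It fails at once if the clutch is driven on past its first slip (more than 0.6 rad) or slipped backwards (more than 0.3 rad) (value of joint clutch above 0.6 rad or value of joint clutch below -0.3 rad).
It fails at once if a bystander is moved more than 30 mm (distance of any of shaker, jar_lid, spoon, mug from where it was at the start of the episode above 0.03 m).
It also fails if it takes over 72 s, if anything falls off the work surface, if the arm or the gripper's body presses on something with over 40 N, if the wrist force passes 120 N, or if a joint passes its speed limit or range.

## Working session

There is one attempt and no reset: what is moved stays moved. The work goes in short steps, Python scripts to look and compute and a tool call to move; the robot and the scene stay as the last step left them, time stands still between calls to the robot, and variables do not carry over. Pictures are saved under pics/ and viewed, at most 12 in all, crops included, and the job is handed in when it is done.

Besides the shell and the picture viewer there is one more tool, called after "Call:" as name(argument=value, ...), one argument or row to a line, values as JSON. carry_out: Moves the arm, as the interface text tells. Its arguments: {"type":"object","properties":{"commands":{"type":"array"},"claw":{"type":"number"},"grip_force":{"type":"number"}},"required":["commands"]}

```bash
ls; mkdir -p pics
python3 - <<'E'
from plant import bot,camera,get_calibration
import cv2
s=bot.observe();print(s)
for n in("top","scene"):
    im=camera(n);cv2.imwrite(f"pics/{n}0.png",im[:,:,::-1]);print(n,get_calibration(n))
print(get_calibration("wrist"))
E
```

```text
pics
{'time_s': 0.0, 'q': array([ 1.14169345e+00,  1.81559471e-01,  1.60801039e+00, -2.73642663e-05,
        1.35380307e+00, -2.06303860e-01]), 'qvel': array([ 0.00074675,  0.0001765 , -0.00028183,  0.00025317, -0.00148887,
       -0.00037044]), 'tau': array([-9.72800626e-04, -4.44877088e+01, -3.51330578e+01, -6.77729968e-04,
        9.41267033e-03, -5.40264102e-05]), 'tool_pos': array([126.78006504, 560.20578698, 190.57270586]), 'orientation': array([-3.49180112e-01, -3.12159190e+00,  2.66917058e-03]), 'force': array([ 0.1627435 ,  0.60136567, -0.24499703]), 'torque': array([-0.07603431, -0.07225237, -0.00736676]), 'grasp_force': 0.0, 'grip_width': 85.28457843151298}
top {'fx': 444.60742298199847, 'fy': 444.60742298199847, 'cx': 312.76480067557486, 'cy': 232.61012063368608, 'rvec': array([ 2.11243492, -2.14395226,  0.18763491]), 'tvec': array([ -30.624271  ,  489.56119998, 1138.55333085])}
scene {'fx': 588.6812216107305, 'fy': 588.6812216107305, 'cx': 322.9124033213877, 'cy': 242.85020456002226, 'rvec': array([ 0.71491914,  2.42881897, -1.30409693]), 'tvec': array([ 424.5542135,  -55.4483908, 1578.1568754])}
{'fx': 371.64829954431775, 'fy': 371.64829954431775, 'cx': 308.5364366308367, 'cy': 242.4058016569744, 'hand_eye': array([[-4.07585810e-04, -9.61497366e-01, -2.74813845e-01,
         6.88921482e+01],
       [ 9.99999799e-01, -2.58691871e-04, -5.78042840e-04,
        -7.20647473e-01],
       [ 4.84694561e-04, -2.74814025e-01,  9.61497279e-01,
        -1.82457418e+02],
       [ 0.00000000e+00,  0.00000000e+00,  0.00000000e+00,
         1.00000000e+00]])}
```

View pics/top0.png

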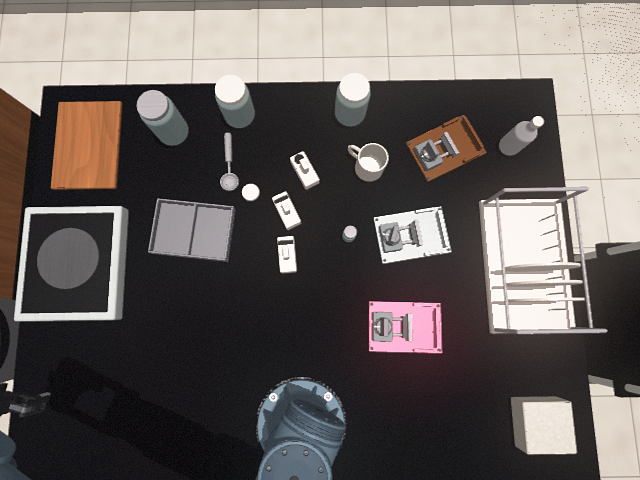

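View pics/scene0.png

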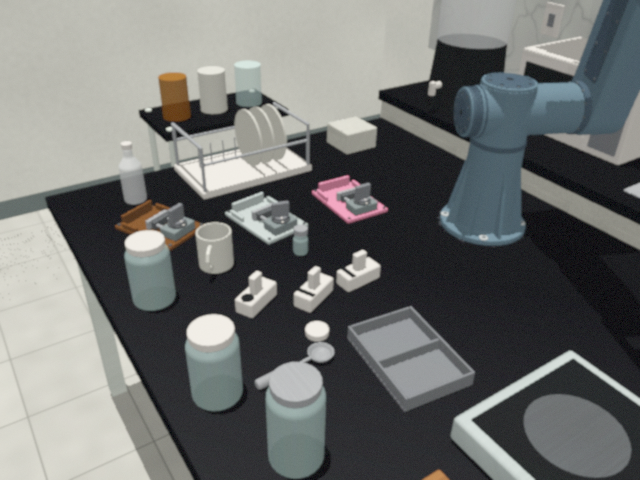

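Top view: aluminium holder at ~(413,235), with seat on the right and knob on the left, and the tray at ~(192,230). The disc cartridge is at ~(304,170) and the bar cartridges at ~(286,210) and (287,254). The scene view confirms the round tag is on the furthest one.

```bash
cat > h.py <<'E'
import numpy as np,cv2
from scipy.spatial.transform import Rotation as R
from plant import bot,camera,get_calibration
def cast(n,uv,z,T=None):
    """pixels -> world points on plane z; T=(R,t) tool pose for wrist"""
    c=get_calibration(n);uv=np.atleast_2d(np.asarray(uv,float))
    p=np.c_[(uv[:,0]-c['cx'])/c['fx'],(uv[:,1]-c['cy'])/c['fy']]
    if n=='wrist':
        th=np.linalg.norm(p,axis=1)
        d=np.c_[p*(np.sin(th)/np.maximum(th,1e-9))[:,None],np.cos(th)]
        H=c['hand_eye'];Rt,t=T;M=Rt@H[:3,:3];o=Rt@H[:3,3]+t;d=d@M.T
    else:
        M=cv2.Rodrigues(c['rvec'])[0].T;o=-M@c['tvec'];d=np.c_[p,np.ones(len(p))]@M.T
    return o+d*((z-o[2])/d[:,2])[:,None]
def proj(n,P,T=None):
    c=get_calibration(n);P=np.atleast_2d(np.asarray(P,float))
    if n=='wrist':
        H=c['hand_eye'];Rt,t=T;q=(P-t)@Rt;q=(q-H[:3,3])@H[:3,:3]
        r=np.hypot(q[:,0],q[:,1]);th=np.arctan2(r,q[:,2]);s=th/np.maximum(r,1e-9)
        return np.c_[c['fx']*q[:,0]*s+c['cx'],c['fy']*q[:,1]*s+c['cy']]
    q=P@cv2.Rodrigues(c['rvec'])[0].T+c['tvec']
    return np.c_[c['fx']*q[:,0]/q[:,2]+c['cx'],c['fy']*q[:,1]/q[:,2]+c['cy']]
def pose():
    s=bot.observe();return R.from_rotvec(s['orientation']).as_matrix(),s['tool_pos']
E
python3 - <<'E'
from h import *
im=cv2.imread('pics/top0.png')
m=cv2.inRange(im,(150,150,150),(255,255,255))
c,_=cv2.findContours(m,cv2.RETR_EXTERNAL,cv2.CHAIN_APPROX_NONE)
for k in c:
    if 100<cv2.contourArea(k)<4000:
        x,y,w,h=cv2.boundingRect(k)
        if 150<x<460 and 120<y<290:
            r=cv2.minAreaRect(cast('top',k[:,0],36)[:,:2].astype(np.float32));print((x,y,w,h),np.round(r[0]),np.round(r[1]),round(r[2]))
print(np.round(cast('top',[(192,230),(413,235),(398,236)],[30,0,80][0])))
cv2.imwrite('pics/c1.png',cv2.resize(im[145:275,265:465],None,fx=4,fy=4,interpolation=cv2.INTER_CUBIC))
print(R.from_rotvec(bot.observe()['orientation']).as_matrix().round(3))
E
```

```text
(277, 236, 19, 36) [435.  33.] [95. 43.] 4
(189, 207, 43, 53) [495. 236.] [ 96. 137.] 83
(374, 206, 78, 57) [ 483. -303.] [127. 187.] 9
(152, 203, 43, 53) [507. 335.] [ 94. 137.] 83
(274, 198, 27, 30) [548.  30.] [77. 43.] 25
(242, 184, 17, 16) [607. 131.] [44. 42.] 89
(220, 174, 18, 16) [634. 191.] [48. 40.] 62
(290, 151, 29, 36) [670. -16.] [95. 43.] 28
(348, 143, 41, 29) [ 699. -195.] [ 82. 107.] 5
(225, 133, 6, 28) [737. 195.] [79. 14.] 1
[[ 503.  287.   30.]
 [ 481. -307.   30.]
 [ 479. -266.   30.]]
[[-0.975  0.221 -0.001]
 [ 0.221  0.975 -0.001]
 [ 0.    -0.002 -1.   ]]
```

View pics/c1.png

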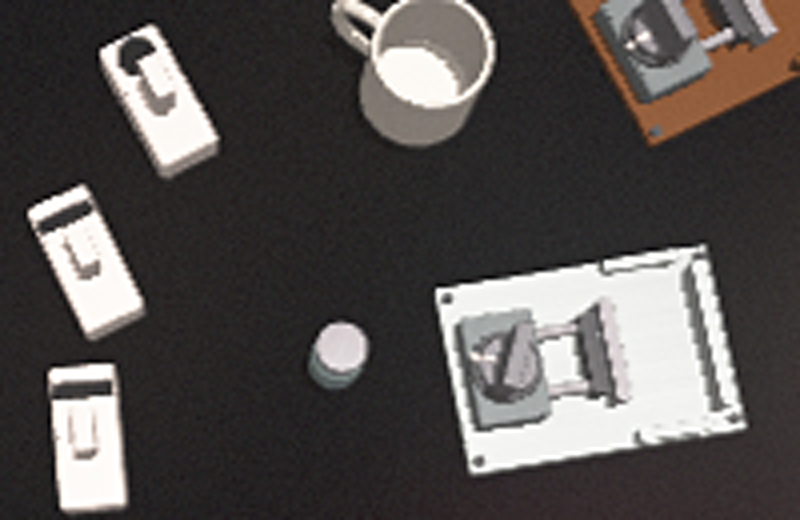

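Call:
carry_out(
  commands=[
    {"offset":[0,0,0],"delta_rot":[0,0,-0.93]},
    {"offset":[0,0,0],"delta_rot":[0,0,-0.93]},
    {"offset":[0,0,0],"delta_rot":[0,0,-0.93]},
    {"offset":[-0.45,-0.91,0.05],"delta_rot":[0,0,0]},
    {"offset":[-0.45,-0.91,0.05],"delta_rot":[0,0,0]},
    {"offset":[-0.45,-0.91,0.05],"delta_rot":[0,0,0]},
    {"offset":[-0.45,-0.91,0.05],"delta_rot":[0,0,0]},
    {"offset":[-0.45,-0.91,0.05],"delta_rot":[0,0,0]},
  ],
  claw=60,
  grip_force=40,
)

```text
time_s: 0.77
tool_pos: [191.1, 449.9, 184.7]
orientation: [0.11, -3.139, 0.001]
force: [1.6, -0.5, 0.2]
grip_width: 60.1
grasp_force: 0.0
```

Call:
carry_out(
  commands=[
    {"offset":[-0.45,-0.91,0.05],"delta_rot":[0,0,0]},
    {"offset":[-0.45,-0.91,0.05],"delta_rot":[0,0,0]},
    {"offset":[-0.45,-0.91,0.05],"delta_rot":[0,0,0]},
    {"offset":[-0.45,-0.91,0.05],"delta_rot":[0,0,0]},
    {"offset":[-0.45,-0.91,0.05],"delta_rot":[0,0,0]},
    {"offset":[-0.45,-0.91,0.05],"delta_rot":[0,0,0]},
    {"offset":[-0.45,-0.91,0.05],"delta_rot":[0,0,0]},
    {"offset":[-0.45,-0.91,0.05],"delta_rot":[0,0,0]},
  ],
)

```text
time_s: 1.43
tool_pos: [293.5, 274.7, 174.9]
orientation: [0.109, -3.139, 0.0]
force: [0.0, 1.2, -0.0]
grip_width: 59.9
grasp_force: 0.0
```

Call:
carry_out(
  commands=[
    {"offset":[-0.45,-0.91,0.05],"delta_rot":[0,0,0]},
    {"offset":[-0.45,-0.91,0.05],"delta_rot":[0,0,0]},
    {"offset":[-0.45,-0.91,0.05],"delta_rot":[0,0,0]},
    {"offset":[-0.45,-0.91,0.05],"delta_rot":[0,0,0]},
    {"offset":[-0.45,-0.91,0.05],"delta_rot":[0,0,0]},
    {"offset":[-0.45,-0.91,0.05],"delta_rot":[0,0,0]},
    {"offset":[-0.45,-0.91,0.05],"delta_rot":[0,0,0]},
    {"offset":[-0.45,-0.91,0.05],"delta_rot":[0,0,0]},
  ],
)

```text
time_s: 2.1
tool_pos: [396.0, 99.4, 165.0]
orientation: [0.109, -3.139, -0.0]
force: [-0.3, -0.3, 0.1]
grip_width: 60.4
grasp_force: 0.0
```

Call:
carry_out(
  commands=[
    {"offset":[-0.45,-0.91,0.05],"delta_rot":[0,0,0]},
    {"offset":[-0.45,-0.91,0.05],"delta_rot":[0,0,0]},
    {"offset":[-0.45,-0.91,0.05],"delta_rot":[0,0,0]},
    {"offset":[0,0,0],"delta_rot":[0,0,0]},
    {"offset":[0,0,0],"delta_rot":[0,0,0]},
  ],
)

```text
time_s: 2.52
tool_pos: [434.1, 34.1, 161.0]
orientation: [0.105, -3.139, -0.001]
force: [-0.1, 0.5, -0.5]
grip_width: 60.2
grasp_force: 0.0
```

Run:
```python
from h import *
T=pose();im=camera('wrist')[:,:,::-1].copy();cv2.imwrite('pics/w1.png',im);np.savez('pics/w1.npz',R=T[0],t=T[1])
print(T[0].round(3),T[1],bot.observe()['q'],bot.observe()['time_s'])
m=cv2.inRange(im,(150,150,150),(255,255,255))
c,_=cv2.findContours(m,cv2.RETR_EXTERNAL,cv2.CHAIN_APPROX_NONE)
for k in c:
    if 300<cv2.contourArea(k)<30000:
        r=cv2.minAreaRect(cast('wrist',k[:,0],36,T)[:,:2].astype(np.float32));print(cv2.boundingRect(k),np.round(r[0]),np.round(r[1]),round(r[2]))
```

```text
[[-0.998 -0.067 -0.001]
 [-0.067  0.998  0.   ]
 [ 0.001  0.    -1.   ]] [434.10583512  34.07733118 161.00946027] [-1.94196163e-01 -1.12569897e-01  1.97345153e+00  3.46783033e-04
  1.28217995e+00 -1.83321600e+00] 2.5667
(609, 449, 31, 31) [885. 740.] [178.  80.] 69
(125, 425, 31, 36) [ 738. -158.] [27. 89.] 56
(225, 375, 41, 36) [621. -23.] [40. 37.] 28
(366, 360, 28, 38) [596. 117.] [50. 28.] 24
(261, 286, 75, 101) [550.  32.] [106.  48.] 25
(97, 260, 32, 36) [ 502. -156.] [36. 36.] 48
(615, 256, 25, 96) [524. 451.] [157.  51.] 29
(446, 220, 175, 146) [505. 285.] [206. 147.] 83
(0, 180, 92, 120) [ 477. -268.] [123. 154.] 9
(281, 165, 52, 111) [435.  32.] [96. 43.] 4
(0, 0, 108, 92) [ 256. -245.] [158. 108.] 88
```

View pics/w1.png

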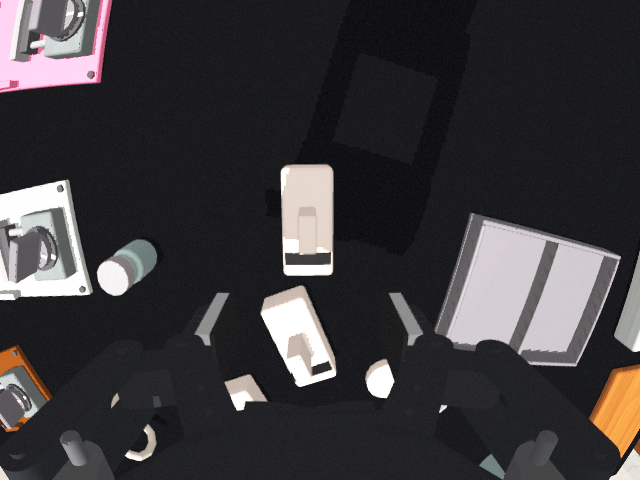

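Wrist view: bar cartridge directly ahead at (307,220), second bar at (300,335), and the tray at (530,290). Measured positions agree with the top view: bar A (435,32,4°), bar B (549,31,25°), tray (504,285,-7°).

Call:
carry_out(
  commands=[
    {"offset":[0,-0.07,0.95],"delta_rot":[0,0,0]},
    {"offset":[0,0,0.95],"delta_rot":[0,0,0]},
    {"offset":[0,0,0.95],"delta_rot":[0,0,0]},
    {"offset":[0,0,0.95],"delta_rot":[0,0,0]},
    {"offset":[0,0,0.9],"delta_rot":[0,0,0]},
    {"offset":[0,0,0],"delta_rot":[0,0,0]},
    {"offset":[0,0,0],"delta_rot":[0,0,0]},
  ],
)

```text
time_s: 3.15
tool_pos: [432.7, 34.3, 43.4]
orientation: [0.111, -3.136, -0.001]
force: [-0.6, 0.1, 0.9]
grip_width: 59.8
grasp_force: 0.0
```

Call:
carry_out(
  commands=[
    {"offset":[0,0,0],"delta_rot":[0,0,0]},
    {"offset":[0,0,0],"delta_rot":[0,0,0]},
    {"offset":[0,0,0],"delta_rot":[0,0,0]},
    {"offset":[0,0,0],"delta_rot":[0,0,0]},
    {"offset":[0,0,0],"delta_rot":[0,0,0]},
    {"offset":[0,0,0],"delta_rot":[0,0,0]},
  ],
  claw=4,
)

```text
time_s: 3.65
tool_pos: [434.7, 33.0, 44.4]
orientation: [-0.109, 3.139, -0.0]
force: [0.6, 0.7, 0.2]
grip_width: 4.2
grasp_force: 0.0
```

Run:
```python
from h import *
T=pose();a=camera('wrist')[:,:,::-1];b=cv2.resize(camera('scene')[200:340,200:440,::-1],(800,467));print(bot.observe())
cv2.imwrite('pics/w2.png',np.vstack([cv2.resize(a[100:400,100:500],(400,300)),b[:300,:400]]) if 0 else cv2.hconcat([cv2.resize(a[60:420,100:520],(400,343)),cv2.resize(b,(400,343))]))
```

```text
{'time_s': 3.75, 'q': array([-1.97906162e-01,  6.98961461e-02,  2.06583645e+00,  2.36045576e-06,
        1.00555826e+00, -1.83791520e+00]), 'qvel': array([-0.00090685,  0.00292286,  0.00212805,  0.00077968, -0.0013953 ,
        0.00151837]), 'tau': array([ 1.74097647e-02, -3.19737089e+01, -2.83099025e+01,  5.24181414e-04,
       -1.58903564e-03,  2.95145883e-04]), 'tool_pos': array([434.46994873,  33.02118578,  44.17106005]), 'orientation': array([-1.08685213e-01,  3.13941776e+00, -1.06178369e-04]), 'force': array([ 0.13387447, -0.10221045, -0.52696022]), 'torque': array([ 0.02569736,  0.01246286, -0.03048524]), 'grasp_force': 0.0, 'grip_width': 3.6691952673185457}
```

View pics/w2.png

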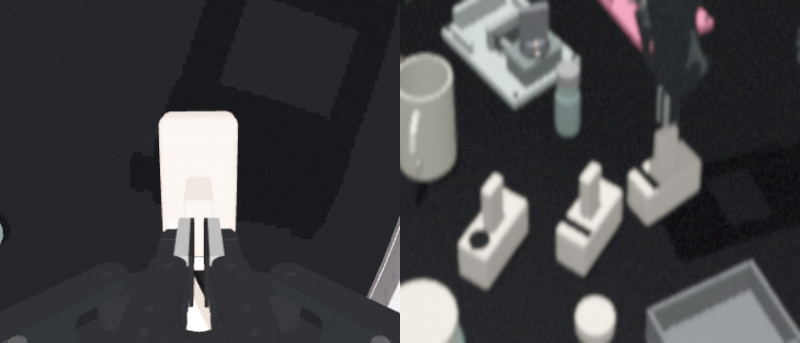

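Run:
```python
from h import *
T=pose()
P=[T[1],T[1]+[0,0,19],[435,32,36],[435,32,76],[420,31,76],[450,33,76]]
print(proj('scene',P).round(), ((proj('scene',P)-[200,200])/240*400+[400,0]).round())
print((proj('wrist',P,T)-[100,60]).round()*.952)
```

```text
[[359. 264.]
 [360. 257.]
 [358. 267.]
 [359. 252.]
 [365. 250.]
 [354. 254.]] [[665. 107.]
 [666.  95.]
 [664. 111.]
 [666.  87.]
 [674.  83.]
 [657.  90.]]
[[200.872 203.728]
 [200.872 217.056]
 [198.968 198.968]
 [198.968 228.48 ]
 [198.968 198.016]
 [198.016 256.088]]
```

Run:
```python
from h import *
a=camera('wrist')[120:360,190:430,::-1];b=camera('scene')[210:310,310:410,::-1];cv2.imwrite('pics/w3.png',cv2.hconcat([cv2.resize(a,(400,400)),cv2.resize(b,(400,400))]))
```

```text
(no output)
```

View pics/w3.png

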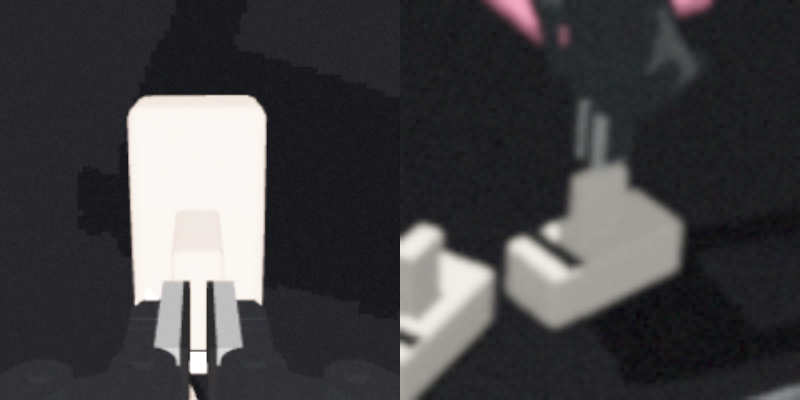

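Call:
carry_out(
  commands=[
    {"offset":[0,0,0],"delta_rot":[0,0,0]},
    {"offset":[0,0,0],"delta_rot":[0,0,0]},
    {"offset":[0,0,0],"delta_rot":[0,0,0]},
    {"offset":[0,0,0],"delta_rot":[0,0,0]},
    {"offset":[0,0,0.4],"delta_rot":[0,0,0]},
    {"offset":[0,0,0.4],"delta_rot":[0,0,0]},
    {"offset":[0,0,0.4],"delta_rot":[0,0,0]},
    {"offset":[0,0,0],"delta_rot":[0,0,0]},
  ],
  claw=65,
)

```text
time_s: 4.52
tool_pos: [432.1, 33.5, 11.3]
orientation: [0.109, -3.135, -0.002]
force: [-0.3, 0.4, 0.2]
grip_width: 65.0
grasp_force: 0.0
```

Run:
```python
from h import *
print(bot.observe()['tool_pos'],bot.observe()['force'])
a=camera('wrist')[120:480,130:490,::-1];b=camera('scene')[210:310,310:410,::-1];cv2.imwrite('pics/w4.png',cv2.hconcat([cv2.resize(a,(400,400)),cv2.resize(b,(400,400))]))
```

```text
[432.06282602  33.4876274   11.33418785] [-0.30691173  0.43574376  0.23272554]
```

View pics/w4.png

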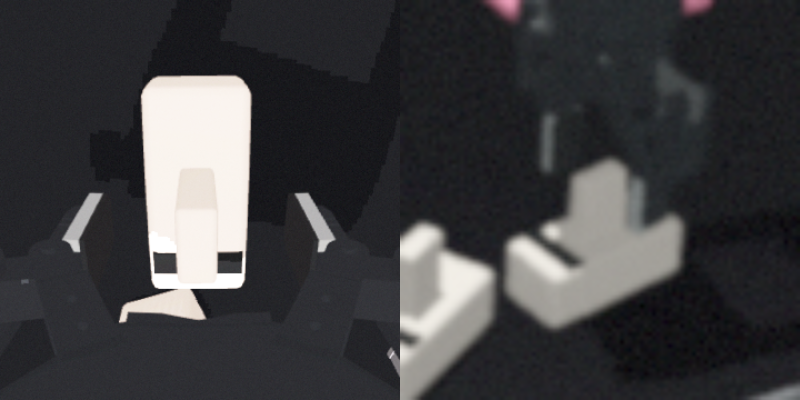

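The images show the real fingertips are ~33 mm behind the reported TCP: at reported z = 11 the open tips appear at about z ≈ 55. So the fingers had closed above the fin. Grasping from here.

Call:
carry_out(
  commands=[
    {"offset":[-0.06,0,0],"delta_rot":[0,0,0]},
    {"offset":[0,0,0],"delta_rot":[0,0,0]},
    {"offset":[0,0,0],"delta_rot":[0,0,0]},
    {"offset":[0,0,0],"delta_rot":[0,0,0]},
    {"offset":[0,0,0],"delta_rot":[0,0,0]},
    {"offset":[0,0,0],"delta_rot":[0,0,0]},
    {"offset":[0,0,0],"delta_rot":[0,0,0]},
  ],
  claw=4,
)

```text
time_s: 5.2
tool_pos: [436.4, 33.0, 14.4]
orientation: [-0.109, 3.139, -0.001]
force: [0.1, -0.7, 3.2]
grip_width: 13.3
grasp_force: 40.4
```

Call:
carry_out(
  commands=[
    {"offset":[0,0,-1],"delta_rot":[0,0,0]},
    {"offset":[0,0,-1],"delta_rot":[0,0,0]},
    {"offset":[0,0,-0.8],"delta_rot":[0,0,0]},
    {"offset":[0,0,0],"delta_rot":[0,0,0]},
  ],
)

```text
time_s: 5.53
tool_pos: [438.5, 32.8, 87.3]
orientation: [-0.109, 3.134, -0.002]
force: [1.4, 0.5, -1.8]
grip_width: 13.2
grasp_force: 39.7
```

Call:
carry_out(
  commands=[
    {"offset":[0,0,0],"delta_rot":[0,0,0.92]},
    {"offset":[0,0,0],"delta_rot":[0,0,0.92]},
    {"offset":[-0.11,0.95,0],"delta_rot":[0,0,0]},
    {"offset":[-0.11,0.95,0],"delta_rot":[0,0,0]},
    {"offset":[-0.11,0.95,0],"delta_rot":[0,0,0]},
    {"offset":[-0.11,0.95,0],"delta_rot":[0,0,0]},
    {"offset":[-0.11,0.95,0],"delta_rot":[0,0,0]},
    {"offset":[-0.11,0.95,0],"delta_rot":[0,0,0]},
  ],
)

```text
time_s: 6.2
tool_pos: [468.6, 173.6, 82.2]
orientation: [-0.194, -3.133, 0.001]
force: [0.1, -0.7, -1.8]
grip_width: 12.7
grasp_force: 39.9
```

Call:
carry_out(
  commands=[
    {"offset":[-0.11,0.95,0],"delta_rot":[0,0,0]},
    {"offset":[-0.11,0.95,0],"delta_rot":[0,0,0]},
    {"offset":[-0.11,0.95,0],"delta_rot":[0,0,0]},
    {"offset":[-0.11,0.95,0],"delta_rot":[0,0,0]},
    {"offset":[-0.11,0.95,0],"delta_rot":[0,0,0]},
    {"offset":[-0.11,0.95,0],"delta_rot":[0,0,0]},
    {"offset":[-0.11,0.95,0],"delta_rot":[0,0,0]},
    {"offset":[0,0,0],"delta_rot":[0,0,0]},
  ],
)

```text
time_s: 6.87
tool_pos: [508.9, 338.5, 82.2]
orientation: [-0.19, -3.135, -0.002]
force: [-1.8, -1.2, -1.9]
grip_width: 13.2
grasp_force: 40.1
```

```bash
cat >> h.py <<'E'
def blobs(n,z,T=None,lo=150,amin=300,amax=60000):
    im=camera(n)[:,:,::-1].copy();cv2.imwrite(f"pics/{n}_{bot.observe()['time_s']:.2f}.png",im)
    c,_=cv2.findContours(cv2.inRange(im,(lo,)*3,(255,)*3),cv2.RETR_EXTERNAL,cv2.CHAIN_APPROX_NONE)
    for k in c:
        if amin<cv2.contourArea(k)<amax:
            r=cv2.minAreaRect(cast(n,k[:,0],z,T)[:,:2].astype(np.float32));print(cv2.boundingRect(k),np.round(r[0]),np.round(r[1]),round(r[2],1))
def to(x,y,z,a):
    """offset in tool units to world target, with tool at yaw a deg; and turn units"""
    M,t=pose();a0=np.degrees(np.arctan2(-M[0,1],M[1,1]));d=np.array([x,y,z])-t;r=np.radians(a)
    print('turn',((a0-a)/6).round(2),'off',np.round([-(d[0]*np.cos(r)+d[1]*np.sin(r))/25,(-d[0]*np.sin(r)+d[1]*np.cos(r))/25,-d[2]/25],2),'now',t.round(1),round(a0,1))
E
python3 -c "
from h import *
blobs('wrist',32,pose(),lo=110)
to(510,336,21,-7)"
```

```text
(585, 418, 55, 62) [908. 742.] [242. 100.] 29.2
(84, 345, 47, 42) [592. 150.] [31. 54.] 25.7
(0, 271, 54, 180) [641.  11.] [ 76. 295.] 54.9
(380, 269, 13, 75) [560. 386.] [ 5. 58.] 83.1
(247, 179, 133, 191) [535. 338.] [ 88. 141.] 83.1
(91, 141, 157, 204) [501. 240.] [108. 149.] 83.1
(253, 138, 112, 40) [452. 345.] [69. 25.] 83.0
(571, 12, 69, 206) [425. 591.] [ 95. 179.] 84.8
(461, 0, 179, 313) [494. 508.] [293. 148.] 32.0
turn 0.01 off [-0.07 -0.02  2.44] now [508.3 336.6  81.9] -6.9
```

Call:
carry_out(
  commands=[
    {"offset":[-0.07,0,0.9],"delta_rot":[0,0,0]},
    {"offset":[0,0,0.8],"delta_rot":[0,0,0]},
    {"offset":[0,0,0.5],"delta_rot":[0,0,0]},
    {"offset":[0,0,0.26],"delta_rot":[0,0,0]},
    {"offset":[0,0,0],"delta_rot":[0,0,0]},
    {"offset":[0,0,0],"delta_rot":[0,0,0]},
  ],
)

```text
time_s: 7.42
tool_pos: [510.9, 334.5, 22.2]
orientation: [-0.194, -3.135, 0.0]
force: [-0.1, -0.0, -1.7]
grip_width: 13.1
grasp_force: 40.3
```

Call:
carry_out(
  commands=[
    {"offset":[0,0,0],"delta_rot":[0,0,0]},
    {"offset":[0,0,0],"delta_rot":[0,0,0]},
    {"offset":[0,0,0],"delta_rot":[0,0,0]},
    {"offset":[0,0,-0.8],"delta_rot":[0,0,0]},
    {"offset":[0,0,-1],"delta_rot":[0,0,0]},
    {"offset":[0,0,-1],"delta_rot":[0,0,0]},
    {"offset":[0,0,-1],"delta_rot":[0,0,0]},
    {"offset":[0,0,0],"delta_rot":[0,0,0]},
  ],
  claw=60,
)

```text
time_s: 8.08
tool_pos: [514.9, 336.7, 124.3]
orientation: [0.193, 3.126, 0.007]
force: [1.2, -0.5, 1.5]
grip_width: 59.6
grasp_force: 0.0
```

```bash
python3 -c "
from h import *
blobs('wrist',41,pose(),lo=150)
to(548,31,115,25)"
```

```text
(598, 407, 42, 73) [959. 813.] [349.  76.] 30.6
(3, 346, 61, 78) [658. -24.] [ 66. 146.] 30.8
(102, 319, 45, 31) [587. 157.] [48. 31.] 85.8
(0, 252, 74, 98) [557.  35.] [ 93. 117.] 25.2
(237, 241, 146, 74) [575. 339.] [ 54. 128.] 20.1
(119, 145, 77, 168) [504. 195.] [146.  50.] 13.2
(119, 131, 137, 178) [497. 244.] [103. 138.] 83.0
(256, 129, 116, 168) [503. 342.] [ 86. 127.] 82.8
(442, 0, 198, 282) [460. 567.] [221. 229.] 89.9
turn -5.34 off [  3.92 -11.64   0.27] now [513.8 336.2 121.7] -7.1
```

Call:
carry_out(
  commands=[
    {"offset":[0,0,0],"delta_rot":[0,0,-0.89]},
    {"offset":[0,0,0],"delta_rot":[0,0,-0.89]},
    {"offset":[0,0,0],"delta_rot":[0,0,-0.89]},
    {"offset":[0,0,0],"delta_rot":[0,0,-0.89]},
    {"offset":[0,0,0],"delta_rot":[0,0,-0.89]},
    {"offset":[0,0,0],"delta_rot":[0,0,-0.89]},
    {"offset":[0.33,-0.97,0],"delta_rot":[0,0,0]},
    {"offset":[0.33,-0.97,0],"delta_rot":[0,0,0]},
  ],
)

```text
time_s: 8.8
tool_pos: [515.7, 284.2, 116.3]
orientation: [0.684, -3.065, 0.0]
force: [0.9, -0.7, 0.7]
grip_width: 59.8
grasp_force: 0.0
```

Call:
carry_out(
  commands=[
    {"offset":[0.33,-0.97,0],"delta_rot":[0,0,0]},
    {"offset":[0.33,-0.97,0],"delta_rot":[0,0,0]},
    {"offset":[0.33,-0.97,0],"delta_rot":[0,0,0]},
    {"offset":[0.33,-0.97,0],"delta_rot":[0,0,0]},
    {"offset":[0.33,-0.97,0],"delta_rot":[0,0,0]},
    {"offset":[0.33,-0.97,0],"delta_rot":[0,0,0]},
    {"offset":[0.33,-0.97,0],"delta_rot":[0,0,0]},
    {"offset":[0.33,-0.97,0],"delta_rot":[0,0,0]},
  ],
)

```text
time_s: 9.47
tool_pos: [538.0, 79.1, 116.6]
orientation: [0.679, -3.066, -0.0]
force: [0.9, -0.7, -0.7]
grip_width: 59.7
grasp_force: 0.0
```

Call:
carry_out(
  commands=[
    {"offset":[0.33,-0.97,0],"delta_rot":[0,0,0]},
    {"offset":[0.33,-0.97,0],"delta_rot":[0,0,0]},
    {"offset":[0,0,0],"delta_rot":[0,0,0]},
    {"offset":[0,0,0],"delta_rot":[0,0,0]},
  ],
)

```text
time_s: 9.8
tool_pos: [543.8, 28.4, 116.7]
orientation: [0.675, -3.067, -0.001]
force: [-0.7, 1.4, -0.0]
grip_width: 60.3
grasp_force: 0.0
```

```bash
python3 -c "
from h import *
blobs('wrist',36,pose(),lo=150)
to(548,31,12,25)"
```

```text
(0, 364, 50, 83) [ 904. -220.] [ 49. 262.] 63.6
(606, 331, 34, 79) [556. 476.] [164.  61.] 56.3
(355, 316, 33, 50) [607. 112.] [49. 23.] 38.4
(389, 293, 34, 52) [573. 129.] [54. 14.] 48.3
(166, 279, 63, 66) [639. -31.] [62. 51.] 10.4
(0, 218, 79, 128) [ 700. -190.] [152. 102.] 3.9
(453, 188, 187, 211) [509. 295.] [229. 147.] 83.1
(277, 184, 61, 126) [555.  31.] [98. 43.] 25.2
(101, 50, 61, 53) [ 487. -147.] [37. 55.] 6.5
(0, 0, 108, 115) [ 492. -244.] [ 97. 109.] 8.7
(0, 0, 80, 53) [ 474. -276.] [ 51. 108.] 8.0
turn -0.02 off [-0.19 -0.02  4.19] now [543.6  29.4 116.7] 24.9
```

Call:
carry_out(
  commands=[
    {"offset":[-0.44,-0.12,0.9],"delta_rot":[0,0,0]},
    {"offset":[0,0,0.9],"delta_rot":[0,0,0]},
    {"offset":[0,0,0.9],"delta_rot":[0,0,0]},
    {"offset":[0,0,0.9],"delta_rot":[0,0,0]},
    {"offset":[0,0,0.5],"delta_rot":[0,0,0]},
    {"offset":[0,0,0],"delta_rot":[0,0,0]},
    {"offset":[0,0,0],"delta_rot":[0,0,0]},
  ],
)

```text
time_s: 10.43
tool_pos: [554.8, 32.2, 14.6]
orientation: [0.681, -3.065, -0.001]
force: [0.2, 0.2, 0.4]
grip_width: 60.0
grasp_force: 0.0
```

Call:
carry_out(
  commands=[
    {"offset":[0,0,0],"delta_rot":[0,0,0]},
    {"offset":[0,0,0],"delta_rot":[0,0,0]},
    {"offset":[0,0,0],"delta_rot":[0,0,0]},
    {"offset":[0,0,0],"delta_rot":[0,0,0]},
    {"offset":[0,0,0],"delta_rot":[0,0,0]},
    {"offset":[0,0,0],"delta_rot":[0,0,0]},
  ],
  claw=4,
)

```text
time_s: 10.93
tool_pos: [556.1, 31.4, 16.0]
orientation: [-0.679, 3.066, -0.0]
force: [-1.7, 1.6, 5.7]
grip_width: 13.0
grasp_force: 43.5
```

Call:
carry_out(
  commands=[
    {"offset":[0,0,-0.9],"delta_rot":[0,0,0]},
    {"offset":[0,0,-1],"delta_rot":[0,0,0]},
    {"offset":[0,0,-0.9],"delta_rot":[0,0,0]},
    {"offset":[0,0,0],"delta_rot":[0,0,0]},
  ],
)

```text
time_s: 11.27
tool_pos: [558.6, 30.8, 89.5]
orientation: [-0.678, 3.06, -0.005]
force: [2.0, 0.2, -1.5]
grip_width: 13.2
grasp_force: 42.5
```

```bash
python3 -c "
from h import *
to(498,234,22,-7)"
```

```text
turn 5.33 off [3.4  7.77 2.7 ] now [558.6  30.8  89.5] 25.0
```

Call:
carry_out(
  commands=[
    {"offset":[0,0,0],"delta_rot":[0,0,0.89]},
    {"offset":[0,0,0],"delta_rot":[0,0,0.89]},
    {"offset":[0,0,0],"delta_rot":[0,0,0.89]},
    {"offset":[0,0,0],"delta_rot":[0,0,0.89]},
    {"offset":[0,0,0],"delta_rot":[0,0,0.89]},
    {"offset":[0,0,0],"delta_rot":[0,0,0.89]},
    {"offset":[0.41,0.97,0],"delta_rot":[0,0,0]},
    {"offset":[0.41,0.97,0],"delta_rot":[0,0,0]},
  ],
)

```text
time_s: 11.93
tool_pos: [540.4, 81.3, 83.5]
orientation: [-0.199, -3.134, 0.0]
force: [-0.3, 0.9, -2.2]
grip_width: 13.0
grasp_force: 42.4
```

Call:
carry_out(
  commands=[
    {"offset":[0.41,0.97,0],"delta_rot":[0,0,0]},
    {"offset":[0.41,0.97,0],"delta_rot":[0,0,0]},
    {"offset":[0.41,0.97,0],"delta_rot":[0,0,0]},
    {"offset":[0.41,0.97,0],"delta_rot":[0,0,0]},
    {"offset":[0.41,0.97,0],"delta_rot":[0,0,0]},
    {"offset":[0.41,0.97,0],"delta_rot":[0,0,0]},
    {"offset":[0,0,0],"delta_rot":[0,0,0]},
    {"offset":[0,0,0],"delta_rot":[0,0,0]},
  ],
)

```text
time_s: 12.6
tool_pos: [496.5, 234.7, 83.6]
orientation: [-0.189, -3.134, 0.001]
force: [0.0, 0.3, -2.6]
grip_width: 13.1
grasp_force: 42.4
```

```bash
python3 -c "
from h import *
to(498,234,22,-7)"
```

```text
turn 0.02 off [-0.06 -0.02  2.46] now [496.5 234.7  83.6] -6.9
```

Call:
carry_out(
  commands=[
    {"offset":[-0.06,0,0.9],"delta_rot":[0,0,0]},
    {"offset":[0,0,0.85],"delta_rot":[0,0,0]},
    {"offset":[0,0,0.5],"delta_rot":[0,0,0]},
    {"offset":[0,0,0.3],"delta_rot":[0,0,0]},
    {"offset":[0,0,0],"delta_rot":[0,0,0]},
    {"offset":[0,0,0],"delta_rot":[0,0,0]},
  ],
)

```text
time_s: 13.1
tool_pos: [499.7, 233.1, 21.2]
orientation: [0.195, 3.136, -0.0]
force: [0.2, 0.2, -1.9]
grip_width: 12.9
grasp_force: 42.8
```

Call:
carry_out(
  commands=[
    {"offset":[0,0,0],"delta_rot":[0,0,0]},
    {"offset":[0,0,0],"delta_rot":[0,0,0]},
    {"offset":[0,0,0],"delta_rot":[0,0,0]},
    {"offset":[0,0,-0.8],"delta_rot":[0,0,0]},
    {"offset":[0,0,-1],"delta_rot":[0,0,0]},
    {"offset":[0,0,-1],"delta_rot":[0,0,0]},
    {"offset":[0,0,-1],"delta_rot":[0,0,0]},
    {"offset":[0,0,0],"delta_rot":[0,0,0]},
  ],
  claw=60,
)

```text
time_s: 13.77
tool_pos: [503.3, 234.7, 122.1]
orientation: [0.193, 3.126, 0.004]
force: [1.1, 0.3, 0.1]
grip_width: 59.8
grasp_force: 0.0
```

```bash
python3 -c "
from h import *
to(672,-16,120,28)"
```

```text
turn -5.84 off [ -1.25 -12.02   0.09] now [503.3 234.7 122.1] -7.1
```

Call:
carry_out(
  commands=[
    {"offset":[0,0,0],"delta_rot":[0,0,-0.97]},
    {"offset":[0,0,0],"delta_rot":[0,0,-0.97]},
    {"offset":[0,0,0],"delta_rot":[0,0,-0.97]},
    {"offset":[0,0,0],"delta_rot":[0,0,-0.97]},
    {"offset":[0,0,0],"delta_rot":[0,0,-0.97]},
    {"offset":[0,0,0],"delta_rot":[0,0,-0.97]},
    {"offset":[-0.1,-1,0],"delta_rot":[0,0,0]},
    {"offset":[-0.1,-1,0],"delta_rot":[0,0,0]},
  ],
)

```text
time_s: 14.43
tool_pos: [526.8, 192.3, 116.0]
orientation: [0.761, -3.048, -0.0]
force: [0.1, 0.1, -0.9]
grip_width: 60.3
grasp_force: 0.0
```

Call:
carry_out(
  commands=[
    {"offset":[-0.1,-1,0],"delta_rot":[0,0,0]},
    {"offset":[-0.1,-1,0],"delta_rot":[0,0,0]},
    {"offset":[-0.1,-1,0],"delta_rot":[0,0,0]},
    {"offset":[-0.1,-1,0],"delta_rot":[0,0,0]},
    {"offset":[-0.1,-1,0],"delta_rot":[0,0,0]},
    {"offset":[-0.1,-1,0],"delta_rot":[0,0,0]},
    {"offset":[-0.1,-1,0],"delta_rot":[0,0,0]},
    {"offset":[-0.1,-1,0],"delta_rot":[0,0,0]},
  ],
)

```text
time_s: 15.1
tool_pos: [638.7, 23.2, 115.8]
orientation: [0.756, -3.049, -0.0]
force: [-0.0, -0.0, 0.2]
grip_width: 60.2
grasp_force: 0.0
```

Call:
carry_out(
  commands=[
    {"offset":[-0.1,-1,0],"delta_rot":[0,0,0]},
    {"offset":[-0.1,-1,0],"delta_rot":[0,0,0]},
    {"offset":[0,0,0],"delta_rot":[0,0,0]},
    {"offset":[0,0,0],"delta_rot":[0,0,0]},
  ],
)

```text
time_s: 15.43
tool_pos: [666.3, -18.8, 115.6]
orientation: [0.753, -3.05, -0.0]
force: [-0.9, 1.1, 0.1]
grip_width: 60.0
grasp_force: 0.0
```

```bash
python3 -c "
from h import *
blobs('wrist',36,pose(),lo=150)
to(672,-16,12,28)"
```

```text
(113, 435, 54, 45) [996. -81.] [ 30. 124.] 69.4
(0, 324, 76, 124) [1012. -263.] [ 98. 301.] 66.2
(389, 293, 34, 52) [690.  83.] [54. 14.] 51.2
(195, 293, 34, 52) [764. -59.] [54. 14.] 4.2
(493, 285, 45, 56) [642. 174.] [50. 47.] 40.5
(462, 228, 52, 54) [613. 116.] [49. 44.] 73.4
(278, 173, 61, 128) [670. -19.] [97. 43.] 27.6
(558, 117, 82, 220) [510. 283.] [206. 147.] 83.0
(16, 94, 141, 148) [ 697. -216.] [107. 144.] 9.6
turn -0.03 off [-0.25 -0.06  4.14] now [665.7 -17.7 115.5] 27.8
```

Call:
carry_out(
  commands=[
    {"offset":[-0.13,-0.13,0.9],"delta_rot":[0,0,0]},
    {"offset":[0,0,0.9],"delta_rot":[0,0,0]},
    {"offset":[0,0,0.9],"delta_rot":[0,0,0]},
    {"offset":[0,0,0.9],"delta_rot":[0,0,0]},
    {"offset":[0,0,0.5],"delta_rot":[0,0,0]},
    {"offset":[0,0,0],"delta_rot":[0,0,0]},
    {"offset":[0,0,0],"delta_rot":[0,0,0]},
  ],
)

```text
time_s: 16.07
tool_pos: [669.8, -18.0, 13.4]
orientation: [0.757, -3.048, -0.001]
force: [0.5, 0.9, -0.1]
grip_width: 59.9
grasp_force: 0.0
```

Call:
carry_out(
  commands=[
    {"offset":[0,0,0],"delta_rot":[0,0,0]},
    {"offset":[0,0,0],"delta_rot":[0,0,0]},
    {"offset":[0,0,0],"delta_rot":[0,0,0]},
    {"offset":[0,0,0],"delta_rot":[0,0,0]},
    {"offset":[0,0,0],"delta_rot":[0,0,0]},
    {"offset":[0,0,0],"delta_rot":[0,0,0]},
  ],
  claw=4,
)

```text
time_s: 16.57
tool_pos: [671.2, -18.8, 15.0]
orientation: [-0.756, 3.048, -0.001]
force: [-1.1, 1.0, 5.5]
grip_width: 13.2
grasp_force: 43.6
```

Call:
carry_out(
  commands=[
    {"offset":[0,0,-1],"delta_rot":[0,0,0]},
    {"offset":[0,0,-1],"delta_rot":[0,0,0]},
    {"offset":[0,0,-1],"delta_rot":[0,0,0]},
    {"offset":[0,0,-1],"delta_rot":[0,0,0]},
    {"offset":[0,0,0],"delta_rot":[0,0,0]},
    {"offset":[0,0,0],"delta_rot":[0,0,0]},
  ],
)

```text
time_s: 17.07
tool_pos: [671.5, -19.2, 115.1]
orientation: [-0.755, 3.047, -0.002]
force: [-0.0, 0.1, -2.8]
grip_width: 13.0
grasp_force: 42.6
```

```bash
python3 -c "
from h import *
im=cv2.imread('pics/top0.png')
k=np.array([(x,y) for x,y in np.argwhere(cv2.inRange(im,(150,)*3,(255,)*3).T>0) if 370<x<456 and 200<y<266])
for z in(0,10):print(cv2.minAreaRect(cast('top',k,z)[:,:2].astype(np.float32)))
to(475,-353,110,8.7)"
```

```text
((489.0038146972656, -310.9412536621094), (130.80795288085938, 192.29127502441406), 8.636497497558594)
((487.279296875, -308.67742919921875), (129.72410583496094, 190.6979522705078), 8.636496543884277)
turn 3.19 off [  9.79 -12.01   0.21] now [671.5 -19.2 115.1] 27.8
```

Call:
carry_out(
  commands=[
    {"offset":[0,0,0],"delta_rot":[0,0,0.8]},
    {"offset":[0,0,0],"delta_rot":[0,0,0.8]},
    {"offset":[0,0,0],"delta_rot":[0,0,0.8]},
    {"offset":[0,0,0],"delta_rot":[0,0,0.8]},
    {"offset":[0.69,-0.94,0],"delta_rot":[0,0,0]},
    {"offset":[0.69,-0.94,0],"delta_rot":[0,0,0]},
    {"offset":[0.69,-0.94,0],"delta_rot":[0,0,0]},
    {"offset":[0.69,-0.94,0],"delta_rot":[0,0,0]},
  ],
)

```text
time_s: 17.73
tool_pos: [614.0, -122.3, 110.7]
orientation: [0.238, -3.128, -0.003]
force: [0.5, 0.1, -0.6]
grip_width: 13.3
grasp_force: 42.5
```

Call:
carry_out(
  commands=[
    {"offset":[0.69,-0.94,0],"delta_rot":[0,0,0]},
    {"offset":[0.69,-0.94,0],"delta_rot":[0,0,0]},
    {"offset":[0.69,-0.94,0],"delta_rot":[0,0,0]},
    {"offset":[0.69,-0.94,0],"delta_rot":[0,0,0]},
    {"offset":[0.69,-0.94,0],"delta_rot":[0,0,0]},
    {"offset":[0.69,-0.94,0],"delta_rot":[0,0,0]},
    {"offset":[0.69,-0.94,0],"delta_rot":[0,0,0]},
    {"offset":[0.69,-0.94,0],"delta_rot":[0,0,0]},
  ],
)

```text
time_s: 18.4
tool_pos: [506.1, -328.7, 111.0]
orientation: [0.237, -3.13, -0.005]
force: [0.4, -0.3, -1.7]
grip_width: 13.2
grasp_force: 42.5
```

Call:
carry_out(
  commands=[
    {"offset":[0.69,-0.94,0],"delta_rot":[0,0,0]},
    {"offset":[0,0,0],"delta_rot":[0,0,0]},
    {"offset":[0,0,0],"delta_rot":[0,0,0]},
    {"offset":[0,0,0],"delta_rot":[0,0,0]},
  ],
)

```text
time_s: 18.73
tool_pos: [493.8, -353.5, 111.7]
orientation: [0.236, -3.131, -0.005]
force: [-0.1, 0.7, -2.2]
grip_width: 13.0
grasp_force: 42.4
```

Run:
```python
from h import *
T=pose();im=camera('wrist')[:,:,::-1].copy()
c=np.array([487.3,-308.7]);a=np.radians(8.64);M=np.array([[np.cos(a),-np.sin(a)],[np.sin(a),np.cos(a)]])
def W(x,y,z):return np.r_[c+M@[x,y],z]
cs=[W(-65,-95,10),W(-65,95,10),W(65,95,10),W(-55,-75,36),W(55,-75,36),W(-35,-19,36),W(0,-47,10)]
for p in proj('wrist',cs,T):cv2.circle(im,tuple(int(v) for v in p),2,(0,0,255),-1)
cv2.imwrite('pics/w5.png',im);to(494.3,-355.2,26,8.64)
```

```text
turn 0.0 off [ 0.01 -0.08  3.45] now [ 494.3 -353.2  112.1] 8.7
```

View pics/w5.png

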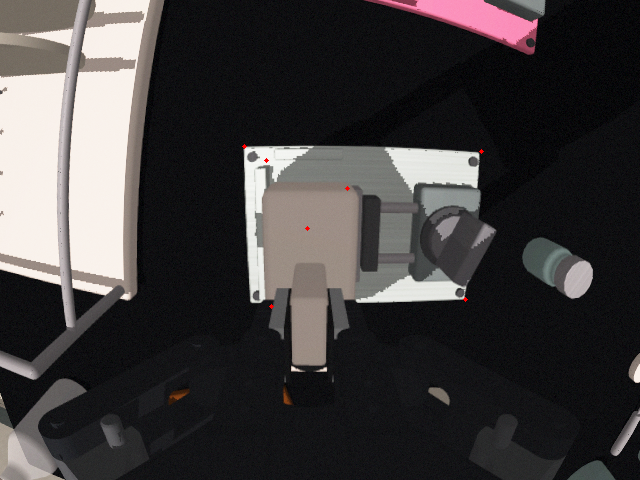

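Call:
carry_out(
  commands=[
    {"offset":[0,-0.08,0.9],"delta_rot":[0,0,0]},
    {"offset":[0,0,0.8],"delta_rot":[0,0,0]},
    {"offset":[0,0,0.6],"delta_rot":[0,0,0]},
    {"offset":[0,0,0.2],"delta_rot":[0,0,0]},
    {"offset":[0,0,0.2],"delta_rot":[0,0,0]},
    {"offset":[0,0,0],"delta_rot":[0,0,0]},
    {"offset":[0,0,0],"delta_rot":[0,0,0]},
  ],
)

```text
time_s: 19.37
tool_pos: [495.7, -356.5, 46.9]
orientation: [-0.238, 3.132, -0.001]
force: [-0.1, 0.6, -2.6]
grip_width: 12.9
grasp_force: 42.5
```

Run:
```python
from h import *
to(494.3,-355.2,26,8.64);print(bot.observe()['force'],bot.observe()['torque'])
```

```text
turn 0.01 off [0.05 0.06 0.83] now [ 495.7 -356.5   46.9] 8.7
[-0.07206521  0.62082743 -2.57704252] [0.00373011 0.01407552 0.00796454]
```

Call:
carry_out(
  commands=[
    {"offset":[0.05,0.05,0.3],"delta_rot":[0,0,0]},
    {"offset":[0,0,0.3],"delta_rot":[0,0,0]},
    {"offset":[0,0,0.2],"delta_rot":[0,0,0]},
    {"offset":[0,0,0],"delta_rot":[0,0,0]},
    {"offset":[0,0,0],"delta_rot":[0,0,0]},
  ],
)

```text
time_s: 19.78
tool_pos: [493.3, -355.4, 25.8]
orientation: [0.237, -3.132, -0.001]
force: [0.2, 0.3, -1.1]
grip_width: 13.0
grasp_force: 42.4
```

Run:
```python
from h import *
to(494.3,-355.2,26,8.64);print(bot.observe()['force'],bot.observe()['torque'])
```

```text
turn 0.0 off [-0.04  0.   -0.01] now [ 493.3 -355.4   25.8] 8.6
[ 0.20674151  0.26376491 -1.09580753] [ 0.02155802 -0.0007487  -0.00787413]
```

Call:
carry_out(
  commands=[
    {"offset":[0,0,0],"delta_rot":[0,0,0]},
    {"offset":[0,0,0],"delta_rot":[0,0,0]},
    {"offset":[0,0,0],"delta_rot":[0,0,0]},
    {"offset":[0,0,-0.8],"delta_rot":[0,0,0]},
    {"offset":[0,0,-1],"delta_rot":[0,0,0]},
    {"offset":[0,0,-1],"delta_rot":[0,0,0]},
    {"offset":[0,0,-1],"delta_rot":[0,0,0]},
    {"offset":[0,0.5,-1],"delta_rot":[0,0,0]},
  ],
  claw=50,
)

```text
time_s: 20.45
tool_pos: [491.9, -345.0, 148.0]
orientation: [-0.235, 3.132, -0.003]
force: [0.1, -0.2, 0.0]
grip_width: 50.2
grasp_force: 0.0
```

Call:
carry_out(
  commands=[
    {"offset":[0,1,0],"delta_rot":[0,0,0]},
    {"offset":[0,1,0],"delta_rot":[0,0,0]},
    {"offset":[0,0.9,0],"delta_rot":[0,0,0]},
    {"offset":[0,0,0],"delta_rot":[0,0,0]},
    {"offset":[0,0,0],"delta_rot":[0,0,0]},
  ],
)

```text
time_s: 20.87
tool_pos: [481.1, -270.9, 146.9]
orientation: [-0.239, 3.132, -0.001]
force: [0.3, 0.8, 0.9]
grip_width: 50.1
grasp_force: 0.0
```

Run:
```python
from h import *
T=pose();im=camera('wrist')[:,:,::-1].copy();cv2.imwrite('pics/w6.png',im);np.savez('pics/w6.npz',R=T[0],t=T[1])
print(T[1]);q=[494.3,-355.2]
u=proj('wrist',[[494.3,-355.2,46],[480,-260,83]],T);print(u)
x,y=map(int,u.mean(0));x0=max(0,x-150);y0=max(0,y-110)
print(x0,y0);cv2.imwrite('pics/w6c.png',cv2.resize(im[y0:y0+220,x0:x0+300],None,fx=2.6,fy=2.6,interpolation=cv2.INTER_CUBIC))
```

```text
[ 481.09845454 -270.8606692   146.86690253]
[[204.17029082 228.62927901]
 [326.06290876 241.53594872]]
115 125
```

View pics/w6c.png

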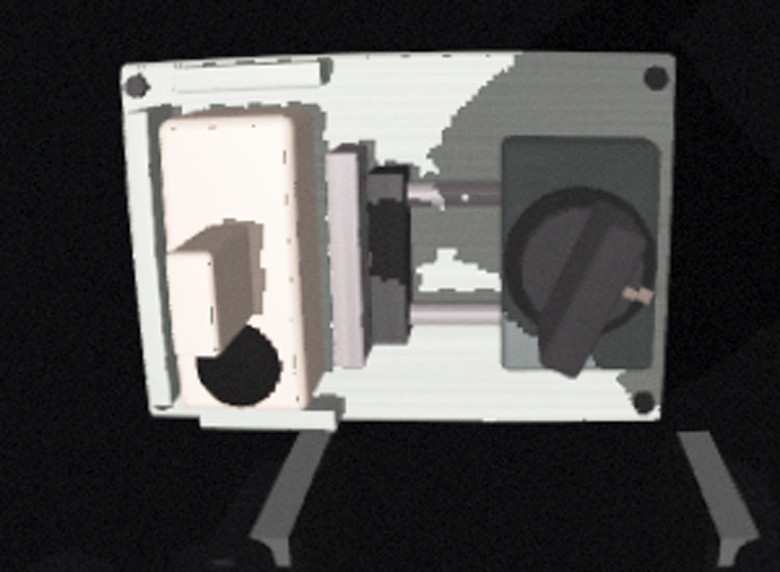

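Run:
```python
from h import *
d=np.load('pics/w6.npz');T=(d['R'],d['t'])
f=lambda p:np.array(p)/2.6+[115,125]
print('disc',[cast('wrist',f([578,262]),z,T).round(1) for z in(40,46)])
A=cast('wrist',[f(p) for p in [(648,238),(602,222),(575,378),(540,362)]],83,T);print(A.round(1),A.mean(0))
print('cart',cast('wrist',[f(p) for p in [(160,120),(290,115),(180,408),(302,408)]],46,T).round(1))
v=(A[0]+A[1]-A[2]-A[3])[:2];print(np.degrees(np.arctan2(v[1],v[0])))
c=np.array([487.3,-308.7]);a=np.radians(8.64);M=np.array([[np.cos(a),-np.sin(a)],[np.sin(a),np.cos(a)]])
print(M.T@(A.mean(0)[:2]-c), M.T@(cast('wrist',f([578,262]),42,T)[0,:2]-c))
```

```text
disc [array([[ 477.4, -249.3,   40. ]]), array([[ 476.1, -250. ,   46. ]])]
[[ 458.5 -237.1   83. ]
 [ 456.3 -249.9   83. ]
 [ 499.8 -249.4   83. ]
 [ 496.7 -259.6   83. ]] [ 477.8364665  -248.99359311   83.        ]
cart [[ 450.7 -382.7   46. ]
 [ 444.5 -341.8   46. ]
 [ 543.8 -370.    46. ]
 [ 536.6 -328.8   46. ]]
164.8788337369524
[-0.38670875 60.45050824] [-1.32616774 60.01455094]
```

Call:
carry_out(
  commands=[
    {"offset":[0,0,0],"delta_rot":[0,0,0.99]},
    {"offset":[0,0,0],"delta_rot":[0,0,0.99]},
    {"offset":[0,0,0],"delta_rot":[0,0,0.99]},
    {"offset":[0,0,0],"delta_rot":[0,0,0.98]},
    {"offset":[0.33,0.8,0],"delta_rot":[0,0,0]},
    {"offset":[0,0,0],"delta_rot":[0,0,0]},
    {"offset":[0,0,0],"delta_rot":[0,0,0]},
  ],
)

```text
time_s: 21.5
tool_pos: [478.2, -250.6, 146.3]
orientation: [0.411, 3.114, -0.001]
force: [-0.3, -0.8, -1.3]
grip_width: 49.9
grasp_force: 0.0
```

Run:
```python
from h import *
to(478.3,-249.4,20,-15);print(bot.observe()['q'])
```

```text
turn -0.0 off [0.01 0.05 5.05] now [ 478.2 -250.6  146.3] -15.0
[-7.02555850e-01  1.48149551e-01  1.74009810e+00 -2.56445024e-04
  1.25296381e+00 -2.01113850e+00]
```

Call:
carry_out(
  commands=[
    {"offset":[0,0.05,0.95],"delta_rot":[0,0,0]},
    {"offset":[0,0,0.95],"delta_rot":[0,0,0]},
    {"offset":[0,0,0.95],"delta_rot":[0,0,0]},
    {"offset":[0,0,0.95],"delta_rot":[0,0,0]},
    {"offset":[0,0,0.7],"delta_rot":[0,0,0]},
    {"offset":[0,0,0.5],"delta_rot":[0,0,0]},
    {"offset":[0,0,0],"delta_rot":[0,0,0]},
    {"offset":[0,0,0],"delta_rot":[0,0,0]},
  ],
)

```text
time_s: 22.17
tool_pos: [478.3, -249.4, 21.1]
orientation: [-0.412, -3.114, -0.0]
force: [-0.4, 0.0, 0.1]
grip_width: 49.9
grasp_force: 0.0
```

Call:
carry_out(
  commands=[
    {"offset":[0,0,0],"delta_rot":[0,0,0]},
    {"offset":[0,0,0],"delta_rot":[0,0,0]},
    {"offset":[0,0,0],"delta_rot":[0,0,0]},
    {"offset":[0,0,0],"delta_rot":[0,0,0]},
    {"offset":[0,0,0],"delta_rot":[0,0,0]},
    {"offset":[0,0,0],"delta_rot":[0,0,0]},
  ],
  claw=4,
  grip_force=60,
)

```text
time_s: 22.67
tool_pos: [479.7, -248.4, 22.9]
orientation: [0.411, 3.112, 0.001]
force: [0.7, 4.2, 7.1]
grip_width: 10.9
grasp_force: 59.6
```

```bash
cat > t.py <<'E'
from h import *
s=bot.observe();M,t=pose();print(s['time_s'],t.round(1),'a',np.degrees(np.arctan2(-M[0,1],M[1,1])).round(1),s['force'].round(1),'tq',s['torque'].round(3),'tau6',s['tau'][5].round(3),s['grip_width'].round(1),s['grasp_force'].round(1))
E
python3 t.py
```

```text
Traceback (most recent call last):
  File "t.py", line 2, in <module>
    s=bot.observe();M,t=pose();print(s['time_s'],t.round(1),'a',np.degrees(np.arctan2(-M[0,1],M[1,1])).round(1),s['force'].round(1),'tq',s['torque'].round(3),'tau6',s['tau'][5].round(3),s['grip_width'].round(1),s['grasp_force'].round(1))
                                                                                                                                                                                          ^^^^^^^^^^^^^^^^^^^^^
AttributeError: 'float' object has no attribute 'round'
```

Call:
carry_out(
  commands=[
    {"offset":[0,0,0],"delta_rot":[0,0,0.6]},
    {"offset":[0,0,0],"delta_rot":[0,0,0.6]},
    {"offset":[0,0,0],"delta_rot":[0,0,0.6]},
    {"offset":[0,0,0],"delta_rot":[0,0,0.6]},
    {"offset":[0,0,0],"delta_rot":[0,0,0.6]},
    {"offset":[0,0,0],"delta_rot":[0,0,0.6]},
    {"offset":[0,0,0],"delta_rot":[0,0,0]},
    {"offset":[0,0,0],"delta_rot":[0,0,0]},
  ],
)

```text
time_s: 23.33
tool_pos: [479.3, -249.0, 22.9]
orientation: [0.987, 2.98, -0.0]
force: [-0.3, 2.2, 5.7]
grip_width: 10.8
grasp_force: 59.5
```

```bash
sed -i "s/s\['grip_width'\].round(1),s\['grasp_force'\].round(1)/s['grip_width'],s['grasp_force']/" t.py; python3 t.py
```

```text
23.3333 [ 479.3 -249.    22.9] a -36.7 [-0.3  2.2  5.7] tq [ 0.417  0.236 -0.178] tau6 -0.064 10.780970627078503 59.53865468502045
```

Call:
carry_out(
  commands=[
    {"offset":[0,0,0],"delta_rot":[0,0,0.7]},
    {"offset":[0,0,0],"delta_rot":[0,0,0.7]},
    {"offset":[0,0,0],"delta_rot":[0,0,0.7]},
    {"offset":[0,0,0],"delta_rot":[0,0,0.7]},
    {"offset":[0,0,0],"delta_rot":[0,0,0.7]},
    {"offset":[0,0,0],"delta_rot":[0,0,0.7]},
    {"offset":[0,0,0],"delta_rot":[0,0,0.7]},
    {"offset":[0,0,0],"delta_rot":[0,0,0.7]},
  ],
)

```text
time_s: 24.0
tool_pos: [478.4, -249.6, 22.9]
orientation: [1.81, 2.567, -0.002]
force: [-5.0, 0.4, 7.9]
grip_width: 10.8
grasp_force: 59.7
```

```bash
python3 t.py
```

```text
24.0 [ 478.4 -249.6   22.9] a -70.4 [-5.   0.4  7.9] tq [0.007 1.    0.265] tau6 -0.886 10.772857719329716 59.73750829696655
```

Call:
carry_out(
  commands=[
    {"offset":[0,0,0],"delta_rot":[0,0,0.5]},
    {"offset":[0,0,0],"delta_rot":[0,0,0.5]},
    {"offset":[0,0,0],"delta_rot":[0,0,0.5]},
    {"offset":[0,0,0],"delta_rot":[0,0,0.5]},
    {"offset":[0,0,0],"delta_rot":[0,0,0.5]},
    {"offset":[0,0,0],"delta_rot":[0,0,0.5]},
  ],
)

```text
time_s: 24.5
tool_pos: [477.8, -249.6, 22.8]
orientation: [2.188, 2.254, -0.003]
force: [-7.1, -0.2, 9.0]
grip_width: 10.7
grasp_force: 60.0
```

```bash
python3 t.py
python3 - <<'E'
from h import *
cv2.imwrite('pics/w7.png',camera('wrist')[:,:,::-1]);s=cv2.imwrite('pics/s7.png',camera('scene')[:,:,::-1])
E
```

```text
24.5 [ 477.8 -249.6   22.8] a -88.3 [-7.1 -0.2  9. ] tq [-0.04   1.387  0.26 ] tau6 -0.551 10.686673671969617 59.983917474746704
```

Call:
carry_out(
  commands=[
    {"offset":[0,0,0],"delta_rot":[0,0,0.5]},
    {"offset":[0,0,0],"delta_rot":[0,0,0.5]},
    {"offset":[0,0,0],"delta_rot":[0,0,0.5]},
    {"offset":[0,0,0],"delta_rot":[0,0,0.5]},
    {"offset":[0,0,0],"delta_rot":[0,0,0.5]},
    {"offset":[0,0,0],"delta_rot":[0,0,0.5]},
    {"offset":[0,0,0],"delta_rot":[0,0,0.5]},
    {"offset":[0,0,0],"delta_rot":[0,0,0.5]},
  ],
)

```text
time_s: 25.27
tool_pos: [477.0, -249.4, 22.8]
orientation: [-2.608, -1.749, 0.005]
force: [-10.3, -0.0, 12.0]
grip_width: 10.9
grasp_force: 60.4
```

```bash
python3 t.py
```

```text
25.2667 [ 477.  -249.4   22.8] a -112.3 [-10.3  -0.   12. ] tq [0.169 1.944 0.283] tau6 -0.512 10.862454631141961 60.3716915845871
```

Call:
carry_out(
  commands=[
    {"offset":[0,0,0],"delta_rot":[0,0,0.4]},
    {"offset":[0,0,0],"delta_rot":[0,0,0.4]},
    {"offset":[0,0,0],"delta_rot":[0,0,0.4]},
    {"offset":[0,0,0],"delta_rot":[0,0,0.4]},
  ],
)

```text
time_s: 25.6
tool_pos: [476.7, -249.2, 22.8]
orientation: [-2.745, -1.526, 0.005]
force: [-10.9, 1.4, 12.8]
grip_width: 10.3
grasp_force: 60.5
```

```bash
python3 t.py
```

```text
25.6 [ 476.7 -249.2   22.8] a -121.9 [-10.9   1.4  12.8] tq [0.216 2.117 0.387] tau6 -0.281 10.309193094025849 60.540833473205566
```

Call:
carry_out(
  commands=[
    {"offset":[0,0,0],"delta_rot":[0,0,0.35]},
    {"offset":[0,0,0],"delta_rot":[0,0,0.35]},
  ],
)

```text
time_s: 25.77
tool_pos: [476.6, -249.1, 22.8]
orientation: [-2.799, -1.425, 0.006]
force: [-11.9, 1.2, 13.7]
grip_width: 10.7
grasp_force: 60.6
```

```bash
python3 t.py
python3 - <<'E'
from h import *
T=pose();im=camera('wrist')[:,:,::-1]
u=proj('wrist',[[478.3,-249.4,46],[494,-355,46]],T);print(u)
x,y=map(int,u.mean(0));x0=max(0,min(340,x-150));y0=max(0,min(260,y-110));print(x0,y0)
cv2.imwrite('pics/w8.png',cv2.resize(im[y0:y0+220,x0:x0+300],None,fx=2.6,fy=2.6,interpolation=cv2.INTER_CUBIC))
E
```

```text
25.7667 [ 476.6 -249.1   22.8] a -126.0 [-11.9   1.2  13.7] tq [0.263 2.151 0.378] tau6 -0.17 10.74206374292508 60.580894947052
[[309.24221029 290.26849972]
 [437.69949018 406.37589919]]
223 238
```

View pics/w8.png

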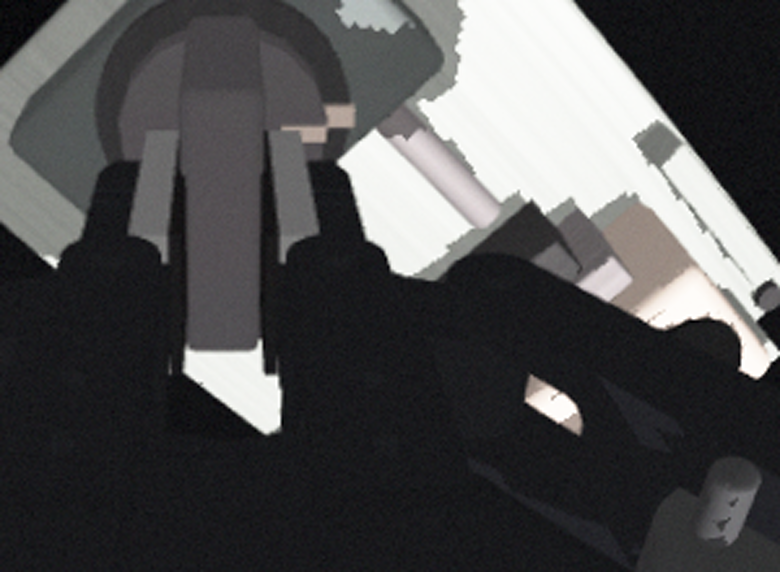

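```bash
cat > mk.py <<'E'
from h import *
def ang(p,z,T):
    w=cast('wrist',p,z,T)[0,:2]-[478.3,-249.4];return round(float(np.degrees(np.arctan2(w[1],w[0]))),1),round(float(np.hypot(*w)),1)
E
python3 - <<'E'
from mk import *
d=np.load('pics/w6.npz');T=(d['R'],d['t'])
f=lambda p,o:np.array(p)/2.6+o
for z in(36,40,46): print(z,'before knob',ang(f([628,293],[115,125]),z,T),'disc',ang(f([646,297],[115,125]),z,T))
T=pose()
for z in(36,40,46): print(z,'now knob',ang(f([305,133],[223,238]),z,T),'disc',ang(f([341,116],[223,238]),z,T))
E
```

```text
36 before knob (70.2, 21.4) disc (73.6, 27.2)
40 before knob (72.2, 20.4) disc (75.3, 26.2)
46 before knob (75.6, 19.0) disc (78.0, 24.7)
36 now knob (-50.1, 15.8) disc (-37.0, 22.1)
40 now knob (-44.0, 15.1) disc (-32.7, 21.6)
46 now knob (-34.0, 14.4) disc (-25.8, 21.1)
```

The marks are still close to in line (slip of a few degrees at most), and the moment has just levelled at 0.38 N m. A little further will do it.

Call:
carry_out(
  commands=[
    {"offset":[0,0,0],"delta_rot":[0,0,0.4]},
    {"offset":[0,0,0],"delta_rot":[0,0,0.4]},
    {"offset":[0,0,0],"delta_rot":[0,0,0.4]},
    {"offset":[0,0,0],"delta_rot":[0,0,0.4]},
  ],
)

```text
time_s: 26.15
tool_pos: [476.4, -248.9, 22.8]
orientation: [-2.908, -1.185, 0.006]
force: [-12.8, 2.3, 15.3]
grip_width: 10.4
grasp_force: 60.7
```

```bash
python3 t.py
python3 - <<'E'
from h import *
im=camera('wrist')[238:398,223:403,::-1]
T=pose();np.savez('pics/w9.npz',R=T[0],t=T[1]);cv2.imwrite('pics/w9.png',cv2.resize(im,None,fx=3.7,fy=3.7,interpolation=cv2.INTER_CUBIC))
E
```

```text
26.15 [ 476.4 -248.9   22.8] a -135.7 [-12.8   2.3  15.3] tq [0.416 2.314 0.41 ] tau6 -0.265 10.381273108017965 60.714502930641174
```

View pics/w9.png

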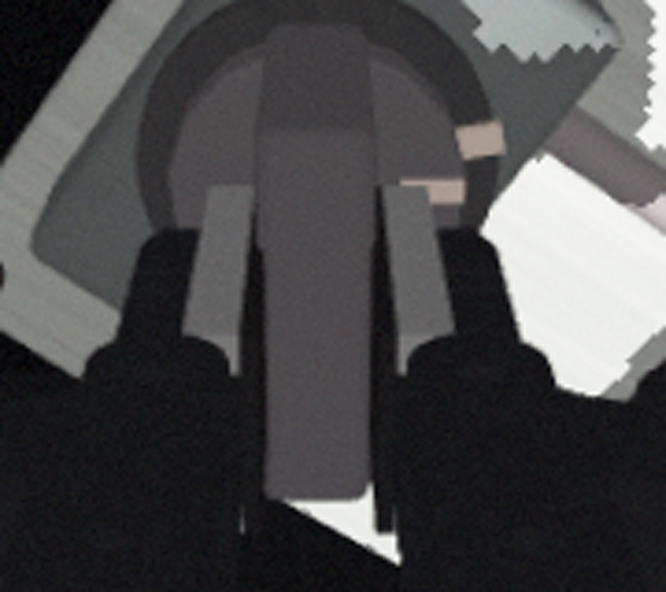

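Disc mark moved from (485,165) to (480,139) at this scale while the knob mark stayed put at ~(432,190). So the clutch slipped about 0.17 rad in the last step, and the total is within 0.08–0.6. Release and retreat.

Call:
carry_out(
  commands=[
    {"offset":[0,0,0],"delta_rot":[0,0,0]},
    {"offset":[0,0,0],"delta_rot":[0,0,0]},
    {"offset":[0,0,0],"delta_rot":[0,0,0]},
    {"offset":[0,0,0],"delta_rot":[0,0,0]},
    {"offset":[0,0,-0.6],"delta_rot":[0,0,0]},
    {"offset":[0,0,-1],"delta_rot":[0,0,0]},
    {"offset":[0,0,-1],"delta_rot":[0,0,0]},
    {"offset":[0,0,-1],"delta_rot":[0,0,0]},
  ],
  claw=45,
)

```text
time_s: 26.87
tool_pos: [478.3, -248.6, 112.0]
orientation: [-2.909, -1.186, 0.0]
force: [0.2, -1.0, 0.3]
grip_width: 45.2
grasp_force: 0.0
```

Call:
carry_out(
  commands=[
    {"offset":[0,0,-1],"delta_rot":[0,0,0]},
    {"offset":[0,0,-1],"delta_rot":[0,0,0]},
    {"offset":[0,0,-1],"delta_rot":[0,0,0]},
    {"offset":[0,0,0],"delta_rot":[0,0,0]},
    {"offset":[0,0,0],"delta_rot":[0,0,0]},
  ],
)

```text
time_s: 27.28
tool_pos: [479.5, -249.6, 188.0]
orientation: [2.906, 1.185, 0.003]
force: [-0.4, -0.4, -1.1]
grip_width: 45.4
grasp_force: 0.0
```

```bash
python3 t.py
python3 - <<'E'
from h import *
T=pose();w=camera('wrist')[:,:,::-1];s=camera('scene')[170:420,200:500,::-1];t=camera('top')[140:300,140:460,::-1]
cv2.imwrite('pics/f.png',cv2.vconcat([cv2.hconcat([cv2.resize(w,(400,300)),cv2.resize(s,(400,300))]),cv2.resize(t[:120],(800,300))]))
E
```

```text
27.2833 [ 479.5 -249.6  188. ] a -135.6 [-0.4 -0.4 -1.1] tq [ 0.001  0.02  -0.033] tau6 -0.0 45.37573566422994 0.0
```

View pics/f.png

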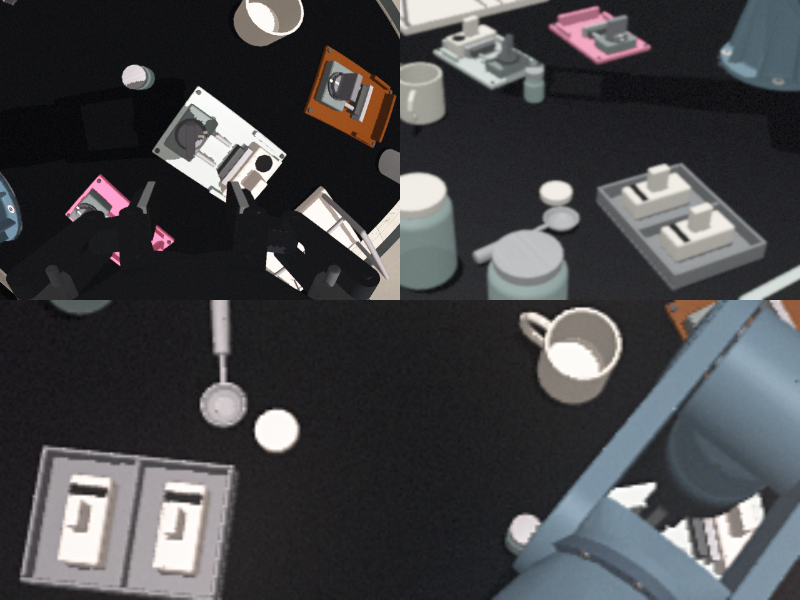

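Both spent cartridges stand flat in their own nests, at (85,520) and (180,527) in the lower panel. The jaw is against the passed cartridge at (250,160) in the wrist panel. The bystanders are where they were.

```bash
python3 -c "
from plant import bot
print(bot.hand_in())"
```

```text
the job is handed in; nothing more can be done
None
```

I handed the job in at about 27 s, but the hand-in gave no verdict: both spent cartridges stand upright in the tray, and the passed one is clamped in the holder, with the clutch slipped an estimated 0.17–0.25 rad going by its marks.

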